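Tip a thermometer out of its storage tube

ROBOT

A 7-joint arm with a two-finger parallel gripper is mounted at the origin on the work surface. World frame = base frame: x ahead of the robot, y to its left, z up, the work surface at z = 0. Lengths are in m, angles in rad, forces in N, time in s.
With the tool pointing down it reaches from about 0.35 to 0.9 m from the base axis. Payload 19.9 kg.
Tool frame: the origin (TCP) lies between the finger pads; the fingertips stand 19 mm ahead of it and the grasp point (between the pads) is the TCP; z points along the fingers, y is the direction in which the jaws open and shut (so a half turn about z gives the same grasp; the last joint's range is limited). The gripper opens to 94 mm and grips with 3 to 60 N. Pads are 16 mm wide; open, the fingers measure 119 mm over their backs; the gripper's body (75 mm by 177 mm) begins 78 mm behind the grasp point.
Start: joints at [1.127, 0.417, -0.01, 1.614, 0.005, 1.111, -0.053], TCP at [0.244, -0.575, 0.224] pointing down, gripper open.
Joint ranges: [-2.81, 2.81], [-0.39, 2.02], [-1.27, 1.25], [0.06, 2.57], [-1.19, 4.33], [0.19, 2], [-2.82, 2.82]. Speed limits (rad/s): [1.89, 1.89, 2.39, 2.39, 3.01, 3.01, 3.01].

INTERFACE

Orientations are given as a 3x3 rotation matrix whose columns are the frame's x, y, z axes.
In Python, from rig import robot gives the robot as it stands. Calls block until the motion is done:
- robot.move_ptp(position, orientation): joint-space move of the TCP to a pose.
- robot.move_linear(position, velocity=0.15, frame=None, threshold=None): straight line of the TCP; frame=None keeps the orientation; velocity is the mean speed in m/s. With threshold (N) it stops when the force on the tool has changed by that much, and returns True; else False.
- robot.goto_joints(angles): joint-space move.
- robot.gripper_to(opening): finger opening in m; the grip force is fixed at half the most; returns when the fingers have stopped.
- robot.pause(seconds).
- robot.ik(position, orientation): joint angles nearest the present ones, or None.
- robot.get_state(): the state.
- robot.grab_frame(name): name is "side" or "top"; returns the picture (480x640x3 uint8, red, green, blue); there is no depth.
- robot.camera_info(name): a dict with "fx", "fy", "cx", "cy" (pixels), "rvec" (rotation vector, rad) and "tvec" (3), from world to camera coordinates, as OpenCV has them. Camera axes: x right, y down, z forward; pixel columns grow to the right and rows downward; lengths in m; the calibration is good to about 2 mm. A picture is of the moment at which its call begins. camera_info takes no time and is no camera call.
A pose or a line that the arm cannot do raises robot.PlanningError and nothing moves.
- robot.sign_off(): hands the job in, once; it reports no verdict.
The state is a dict: "time": time; "qpos": joint angles; "joint_vel": joint speeds; "effort": joint torques, N m; "ee_pos": TCP position; "tool_rot": TCP orientation; "force": force on the tool from outside, world axes, zero at the start; "moment": the same for the moment, N m; "opening": finger opening in m.
Only numpy, scipy, OpenCV 4.12 (cv2) and the standard library are available. Lean on these libraries where they do the work, as an engineer would, in place of code of your own. Each camera call takes 0.05 s, during which the arm holds its last target.

TASK

Get the glass thermometer out of its clear storage tube for the chocolate work: pick up the tube and tip it slowly mouth-down until the thermometer slides and its cap end stands out of the mouth, without letting it fall or shoot out (the bench close under the mouth can stop it). Lay the tube back down flat on the bench and let go, then take hold of the end that stands out, draw the thermometer out and lay it gently, flat on the bottom of the empty paper-lined pan. Leave the empty tube lying flat on the bench and do not push the other things about.

Things in the scene. Friction and masses are not known exactly. Their poses are not given: they have to be found in the camera images.
- tube_mid (a point): Centre of the storage tube: clear plastic, square, 32 mm outside, 26 mm bore, 200 mm long, about 0.1 kg, lying loose on the bench (top at z = 0). Grey bands 38 mm square and 14 mm long round both ends keep its axis 19 mm above the bench. Own x runs along it towards the open mouth, 100 mm away; z is up. The -x end is closed by a 4 mm wall.
- tube_mouth (a point): Centre of the tube's open mouth, in the plane of its rim; own x points out of the tube. The bore behind it is smooth and 196 mm deep: the thermometer starts to slide in it somewhere between 15 and 30 degrees of tilt, differently each time, and once sliding does not stop by itself.
- tube: The storage tube as a whole; its origin is under its middle, 19 mm below tube_mid, axes as there.
- therm_mid (a point): Middle of the glass thermometer, on its axis; own x runs from foot to head. Rigid, 160 mm long, about 0.05 kg: glass stem 16 mm in diameter, eight-sided black cap 20 mm across flats and 45 mm long at the head, eight-sided rubber guard 20 mm across flats and 10 mm long at the foot. Lying, its axis is 10 mm above what it lies on.
- therm_head (a point): Centre of the thermometer's head face, the end of the black cap, 80 mm from therm_mid along +x. At the start it is 22 to 36 mm inside the tube's mouth. Lying in the laid-down tube, the thermometer's axis is 16 mm above the bench.
- therm_foot (a point): Centre of the thermometer's foot face, the end of the rubber guard, 80 mm from therm_mid along its -x.
- therm: The thermometer as a whole; same point and axes as therm_mid.
- pan_in (a point): Centre of the inner bottom of the empty paper-lined aluminium sheet pan, fixed on the bench: 240 mm by 165 mm over its rolled rim, 25 mm high, inner bottom 2 mm above the bench and about 224 mm by 149 mm. Own x runs along its long side, z up. (The larger pan full of chocolates, farther out, is not the one.)
- tube_cap: The tube's grey square push-on cap, 43 mm square and 24 mm high, already taken off, standing open side up; origin under its centre. To be left alone.
- bowl: Steel bowl, 150 mm across, 65 mm high; origin under its centre. To be left alone.
- jar: Amber glass jar with a steel lid, 60 mm across, 90 mm high; origin under its centre. To be left alone.
- spatula: Spatula with a wooden handle lying on the bench, about 0.28 m long, origin at its middle. To be left alone.
Not all that is in view belongs to the job. Of the things like the tube, leave any that is green; of the rest the smaller one is meant.

How it is judged:
On the way, in this order (a step that is already met when the one before it is completed fails the run):
1. With the tube tipped mouth-down by at least 10 degrees, the thermometer's cap end stands 12 mm or more out of the mouth while its foot is still at least 30 mm inside (angle between tube_mouth's own x axis and vertical above 1.745 rad and x of therm_head in the frame of tube_mouth above 0.012 m and x of therm_foot in the frame of tube_mouth below -0.03 m), for 0.1 s.
2. With the tube laid flat on the bench and let go, the fingers hold the thermometer's exposed end while its foot is still at least 20 mm inside the tube (contact force between the fingers and therm above 1 N and contact force between the fingers and tube below 0.2 N and height (world z) of tube_mid below 0.03 m and angle between tube_mouth's own x axis and vertical between 1.45 and 1.69 rad and x of therm_foot in the frame of tube_mouth below -0.02 m), for 0.1 s.
At the end, for the whole second after the job is handed in: The thermometer lies at rest wholly inside the pan, flat on its bottom (both ends' centres less than 18 mm above it); the empty tube lies flat (within 7 degrees) and at rest on the bench, its middle beside the pan (x of therm_head in the frame of pan_in between -0.115 and 0.115 m and x of therm_foot in the frame of pan_in between -0.115 and 0.115 m and y of therm_mid in the frame of pan_in between -0.075 and 0.075 m and z of each of therm_head, therm_foot in the frame of pan_in below 0.018 m and linear speed of each of therm, tube below 0.03 m/s and height (world z) of tube_mid below 0.03 m and angle between tube_mouth's own x axis and vertical between 1.45 and 1.69 rad and (x of tube_mid in the frame of pan_in above 0.12 m or x of tube_mid in the frame of pan_in below -0.12 m or y of tube_mid in the frame of pan_in above 0.083 m or y of tube_mid in the frame of pan_in below -0.083 m)); the robot touches nothing.
It fails at once if The thermometer falls or shoots out: its cap end is out of the mouth, the fingers do not hold it and it moves faster than 0.65 m/s (x of therm_head in the frame of tube_mouth above 0.005 m and contact force between the fingers and therm below 0.05 N and linear speed of therm above 0.65 m/s).
It fails at once if A bystander (cap, bowl, jar or spatula) is moved more than 30 mm (distance of any of tube_cap, bowl, jar, spatula from where it was at the start of the episode above 0.03 m).
It also fails if it takes over 51 s, if anything falls off the work surface, if the arm or the gripper's body presses on something with over 40 N, if the wrist force passes 120 N, or if a joint passes its speed limit or range.

## Working session

There is one attempt and no reset: what is moved stays moved. The work goes in short steps, each a Python script; the robot and the scene stay as the last script left them, time stands still between calls to the robot, and variables do not carry over. Pictures are saved under pics/ and viewed, and the job is handed in when it is done.

```bash
ls; mkdir -p pics
python3 - <<'E'
from rig import robot
import cv2
for n in("side","top"):
    f=robot.grab_frame(n); cv2.imwrite(f"pics/{n}0.png",f[:,:,::-1]); c=robot.camera_info(n); print(n,c)
print(robot.get_state()["time"],robot.get_state()["tool_rot"])
E
```

```text
pics
side {'fx': 612.1012490949524, 'fy': 612.1012490949524, 'cx': 315.9133051903314, 'cy': 250.54294868772496, 'rvec': array([ 0.96402112, -2.40634459,  1.1098907 ]), 'tvec': array([0.38018889, 0.20835967, 1.29240056])}
top {'fx': 526.723589407161, 'fy': 526.723589407161, 'cx': 325.0372506516301, 'cy': 246.71391495160265, 'rvec': array([ 2.06642589, -2.14591345,  0.23105854]), 'tvec': array([0.08399897, 0.45005453, 1.0925076 ])}
0.1 [[ 9.20347827e-01  3.91100544e-01 -4.92354340e-04]
 [ 3.91100844e-01 -9.20347361e-01  9.30104526e-04]
 [-8.93726318e-05 -1.04857988e-03 -9.99999446e-01]]
```

View pics/top0.png

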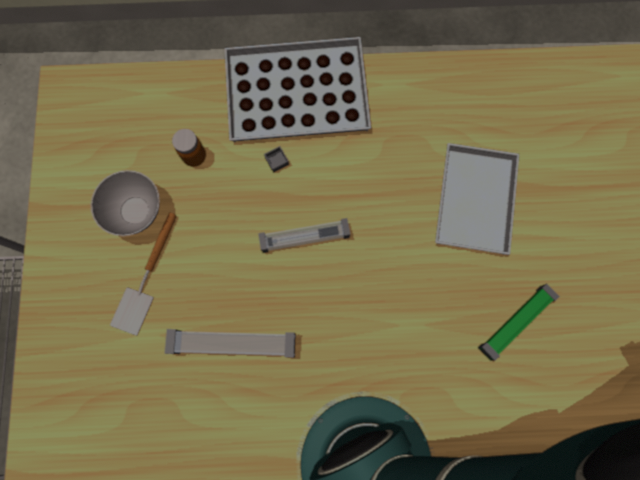

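View pics/side0.png

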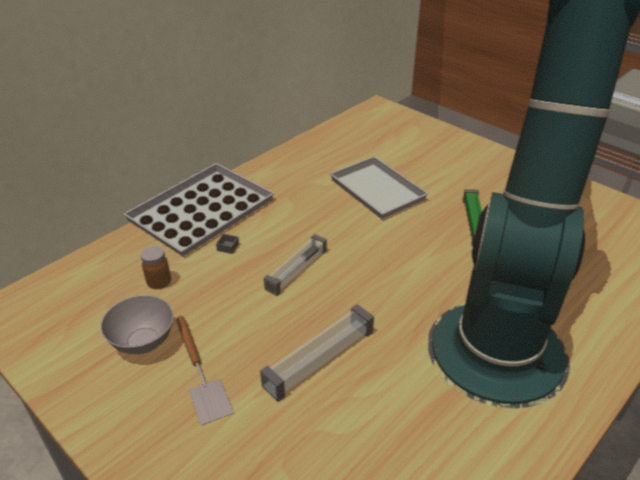

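Three tube-like things in the top view: green (518,322), a long clear one (230,343), and a smaller clear one (305,236). The smaller clear one fits, since it isn't green, is the smaller of the two, and has a thermometer inside. I'll confirm with a crop.

```bash
cat > h.py <<'E'
import numpy as np, cv2
from rig import robot
def cam(n):
    c=robot.camera_info(n); K=np.array([[c["fx"],0,c["cx"]],[0,c["fy"],c["cy"]],[0,0,1]])
    return K,cv2.Rodrigues(c["rvec"])[0],np.array(c["tvec"])
def ray(n,uv,z):
    K,R,t=cam(n); d=R.T@np.linalg.solve(K,[uv[0],uv[1],1]); o=-R.T@t
    return o+d*(z-o[2])/d[2]
def proj(n,P):
    K,R,t=cam(n); p=K@(R@np.array(P)+t); return p[:2]/p[2]
def grab(n,name):
    f=robot.grab_frame(n)[:,:,::-1].copy(); cv2.imwrite(f"pics/{name}.png",f); return f
def crop(f,x0,x1,y0,y1,s,name):
    cv2.imwrite(f"pics/{name}.png",cv2.resize(f[y0:y1,x0:x1],None,fx=s,fy=s,interpolation=cv2.INTER_CUBIC))
E
python3 - <<'E'
from h import *
a=cv2.imread("pics/top0.png"); b=cv2.imread("pics/side0.png")
crop(a,250,360,205,265,7,"c1"); crop(b,255,335,230,300,7,"c2")
for n,uv,z in[("top",(305,236),.02),("top",(276,159),.02),("top",(478,201),.0),("top",(190,148),.05),("top",(125,205),.03),("top",(230,343),.02),("top",(518,322),.02)]: print(uv,ray(n,uv,z).round(3))
E
```

```text
(305, 236) [0.486 0.111 0.02 ]
(276, 159) [0.671 0.172 0.02 ]
(478, 201) [ 0.558 -0.29   0.   ]
(190, 148) [0.693 0.364 0.05 ]
(125, 205) [0.57  0.513 0.03 ]
(230, 343) [0.256 0.278 0.02 ]
(518, 322) [ 0.278 -0.342  0.02 ]
```

View pics/c1.png

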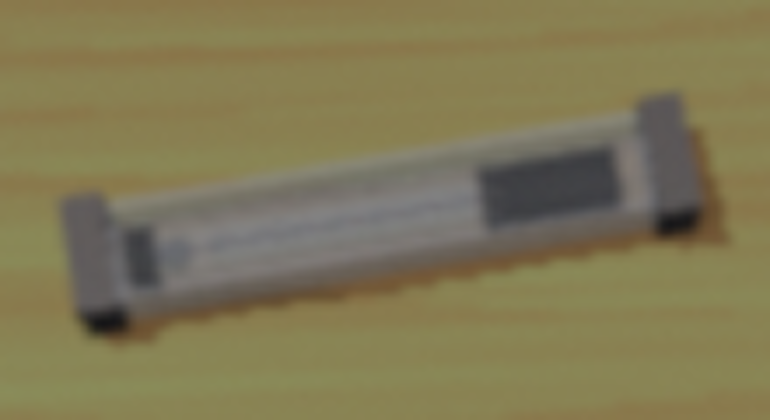

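View pics/c2.png

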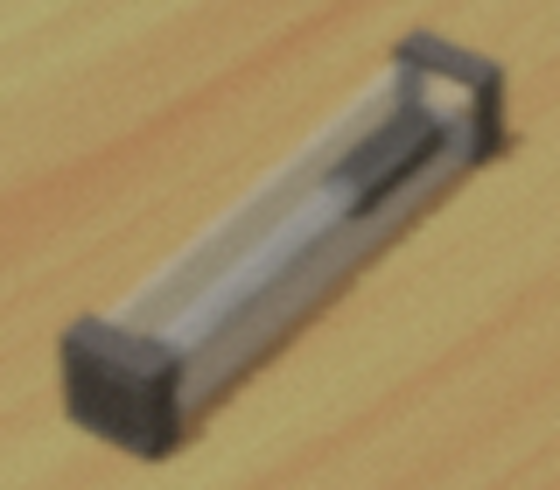

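Confirmed: the smaller clear tube at (305,236) holds the thermometer. Its mouth is on the right at (349,226), with the black cap inside that end. Next I measure the tube and pan and check that the motions are reachable.

```bash
cat > geo.py <<'E'
from h import *
def px(x,y): return (x/7+250-.43,y/7+205-.43)
E
python3 - <<'E'
from geo import *
L=[(62,198),(104,193),(125,308),(82,313)]; M=[(637,100),(683,94),(699,205),(655,210)]
l=[ray("top",px(*p),.038) for p in L]; m=[ray("top",px(*p),.038) for p in M]
for a in(l,m): print("band sides",[round(np.linalg.norm(a[i]-a[(i+1)%4]),4) for i in range(4)], np.mean(a,0).round(4))
cl,cm=np.mean(l,0),np.mean(m,0); v=(cm-cl)[:2]; print("len (186?)",np.linalg.norm(v),"yaw",np.degrees(np.arctan2(v[1],v[0])),"mid",(cl+cm)/2)
mid=(cl+cm)[:2]/2; d=v/np.linalg.norm(v)
# side check
b=cv2.imread("pics/side0.png"); n=np.array([-d[1],d[0]])
for s in(1,-1):
  for e in(100,86) :
    for w in(19,-19):
      P=np.r_[mid+s*e/1000*d+w/1000*n,.038]; q=proj("side",P); cv2.circle(b,tuple((q*8).round().astype(int)),4,(0,0,255),-1,cv2.LINE_AA,3)
q=[(449,147),(518,154),(508,255),(437,246)]
c=[ray("top",p,.025) for p in q]; print("pan",np.mean(c,0),[np.linalg.norm(c[i]-c[(i+1)%4]).round(4) for i in range(4)])
x=(c[0]+c[1]-c[2]-c[3])[:2]; print("pan yaw",np.degrees(np.arctan2(x[1],x[0])))
for p in c: 
  r=proj("side",p); cv2.circle(b,tuple(r.round().astype(int)),1,(0,0,255),-1)
cv2.imwrite("pics/chk.png",cv2.resize(b[150:300,250:440],None,fx=4,fy=4,interpolation=cv2.INTER_CUBIC))
a=cv2.imread("pics/top0.png"); crop(a,425,530,135,265,4.5,"pan")
# head in top view at cap top z~.026
print("head", ray("top",px(618,178),.026), (ray("top",px(618,178),.026)[:2]-mid)@d)
E
```

```text
band sides [np.float64(0.0133), np.float64(0.0378), np.float64(0.0135), np.float64(0.0378)] [0.4742 0.2028 0.038 ]
band sides [np.float64(0.0147), np.float64(0.0365), np.float64(0.0139), np.float64(0.0363)] [0.4999 0.021  0.038 ]
len (186?) 0.18365115963902534 yaw -81.95044665692777 mid [0.4870401  0.11189543 0.038     ]
pan [ 0.55441448 -0.28246662  0.025     ] [np.float64(0.1588), np.float64(0.2408), np.float64(0.1568), np.float64(0.2374)]
pan yaw -11.679963026180816
head [0.49512125 0.03687421 0.026     ] 0.0754136574314622
```

View pics/chk.png

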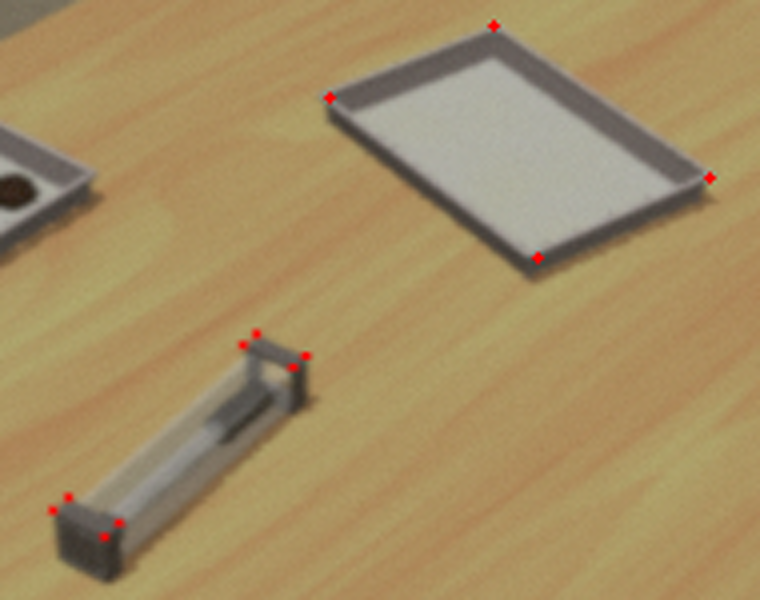

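View pics/pan.png

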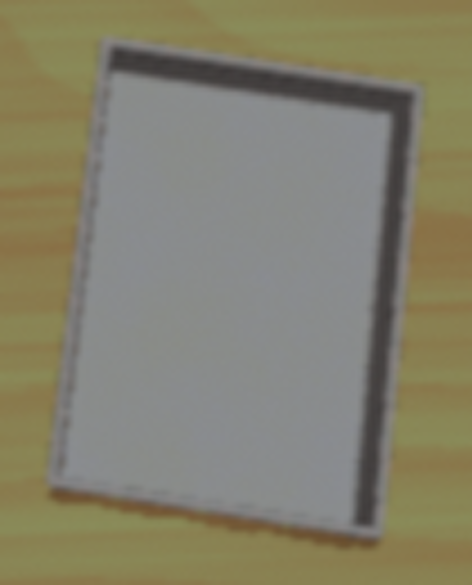

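```bash
cat >> geo.py <<'E'
MID=np.array([0.487,0.1119]); YAW=np.radians(-81.95)
D=np.array([np.cos(YAW),np.sin(YAW),0]); Zu=np.array([0,0,1.]); N=np.cross(Zu,D)
TOP=.005
def rot(th,s):  # tube tilt th mouth-down; jaw sign s
    u=np.sin(th)*D+np.cos(th)*Zu; z=-u; y=s*N; return np.c_[np.cross(y,z),y,z]
def tubepose(th,h,s,mouth=None):
    m=np.r_[(MID+.1*D[:2]) if mouth is None else mouth,h]
    dx=np.cos(th)*D-np.sin(th)*Zu; u=np.sin(th)*D+np.cos(th)*Zu
    return m-.1*dx+TOP*u, rot(th,s)
def hp(th,p): return .013*np.cos(th)+p*np.sin(th)
E
python3 - <<'E'
from geo import *
q=[(447.9,143.4),(518.8,154.6),(509.4,255),(435.7,243.4)]
q=[(a-.4,b-.4) for a,b in q]
c=[ray("top",p,.025) for p in q]; pc=np.mean(c,0);print("pan",pc,[np.linalg.norm(c[i]-c[(i+1)%4]).round(4) for i in range(4)])
x=(c[0]+c[1]-c[2]-c[3])[:2]; py=np.arctan2(x[1],x[0]);print("pan yaw",np.degrees(py))
for s in(1,-1):
  print("s",s)
  for t in(0,10,20,34):
    th=np.radians(t); P,R=tubepose(th,max(hp(th,.05),.024),s); j=robot.ik(P,R); print(t,P.round(3),None if j is None else np.round(j,2))
  for off in np.arange(0,.2,.06):
    j=robot.ik(np.r_[MID+(.13+off)*D[:2],.027],rot(0,s)); print("pull",off,None if j is None else np.round(j,2))
  # head along +x pan or -x pan
  for hs in(1,-1):
    hd=hs*np.array([np.cos(py),np.sin(py),0]); y=s*np.cross(Zu,hd); z=-Zu; R=np.c_[np.cross(y,z),y,z]
    for hh in(.1,.023):
      j=robot.ik(np.r_[pc[:2]+.055*hd[:2],hh],R); print("pan",hs,hh,None if j is None else np.round(j,2))
E
```

```text
pan [ 0.55872312 -0.28181008  0.025     ] [np.float64(0.1641), np.float64(0.2392), np.float64(0.1634), np.float64(0.2405)]
pan yaw -11.540280706543903
s 1
0 [0.487 0.112 0.029] [ 0.22  0.57 -0.61  2.04  0.51  0.69 -0.59]
10 [0.487 0.11  0.046] [ 0.34  0.54 -0.63  2.04  0.23  0.65 -0.25]
20 [0.488 0.104 0.068] [ 0.46  0.54 -0.63  2.03 -0.07  0.68  0.09]
34 [0.49  0.092 0.099] [ 0.62  0.58 -0.65  1.98 -0.34  0.82  0.43]
pull 0.0 [ 0.42  0.56 -0.54  2.03  0.46  0.67 -0.28]
pull 0.06 [ 0.52  0.58 -0.53  2.    0.45  0.69 -0.16]
pull 0.12 [ 0.6   0.6  -0.5   1.95  0.43  0.7  -0.03]
pull 0.18 [ 0.65  0.62 -0.45  1.89  0.39  0.72  0.12]
pan 1 0.1 [ 0.79  0.71 -0.57  1.55  0.43  1.01  1.46]
pan 1 0.023 [ 0.77  0.81 -0.54  1.58  0.5   0.9   1.41]
pan -1 0.1 [ 0.49  0.47 -0.06  1.85  0.04  0.82 -1.37]
pan -1 0.023 [ 0.47  0.59 -0.04  1.88  0.04  0.67 -1.36]
s -1
0 [0.487 0.112 0.029] [ 0.55  0.8  -1.09  2.03  0.93  0.92  2.23]
10 [0.487 0.11  0.046] [-0.99  0.78  1.08  2.08 -1.08  1.01 -2.27]
20 [0.488 0.104 0.068] [ 0.09  0.46 -0.18  2.04 -0.42  0.72 -2.75]
34 [0.49  0.092 0.099] [ 0.22  0.49 -0.14  2.   -0.66  0.92 -2.44]
pull 0.0 [-0.83  0.83  1.08  2.07 -0.99  0.89 -2.17]
pull 0.06 [-0.71  0.85  1.08  2.04 -1.    0.91 -2.06]
pull 0.12 [ 0.1   0.54  0.12  1.97 -0.1   0.64 -2.72]
pull 0.18 [ 0.17  0.58  0.16  1.9  -0.14  0.67 -2.59]
pan 1 0.1 [ 0.43  0.64 -0.05  1.56  0.04  0.94 -1.4 ]
pan 1 0.023 [ 0.42  0.74 -0.03  1.59  0.03  0.81 -1.39]
pan -1 0.1 [ 0.88  0.54 -0.57  1.83  0.37  0.88  1.51]
pan -1 0.023 [ 0.83  0.65 -0.51  1.86  0.46  0.74  1.44]
```

Run:
```python
from geo import *
P,R=tubepose(0,.019,1)
robot.move_ptp(P+[0,0,.12],R)
robot.gripper_to(.06)
robot.move_linear(P,velocity=.1)
robot.gripper_to(.0)
s=robot.get_state(); print(s["time"],s["opening"],s["ee_pos"],P,s["force"])
a=grab("top","t1"); crop(a,200,400,150,300,4,"t1c")
b=grab("side","s1"); crop(b,230,380,180,310,5,"s1c")
```

```text
5.2917 0.0320957681663214 [0.48708493 0.11188287 0.0241143 ] [0.487  0.1119 0.024 ] [-0.08418716 -0.98344892  3.23795847]
```

View pics/s1c.png

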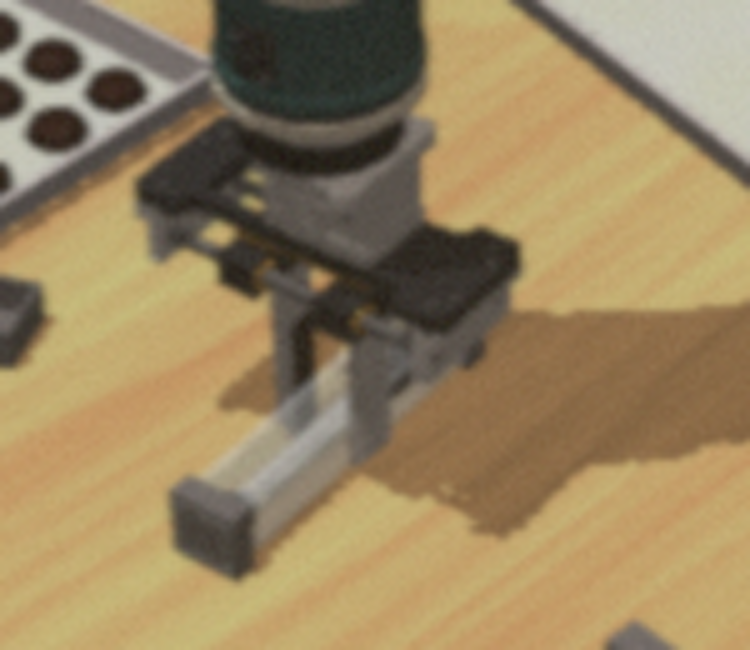

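View pics/t1c.png

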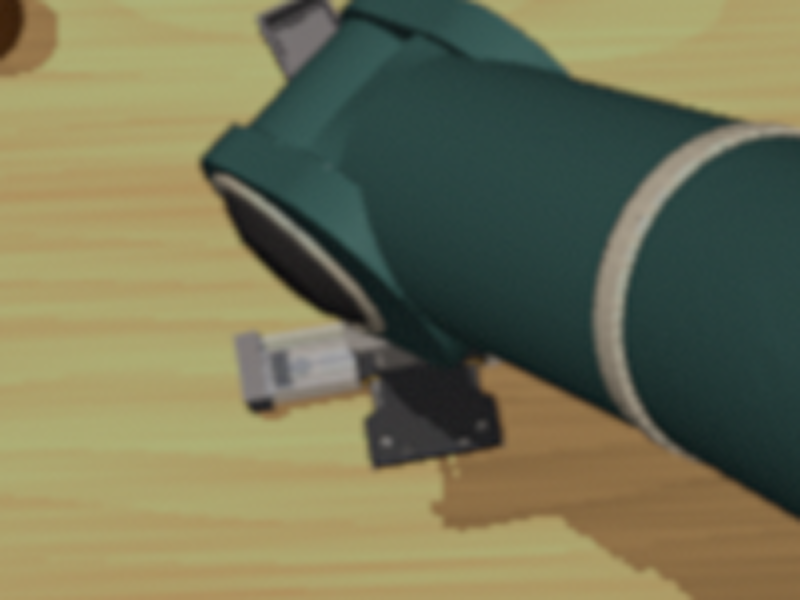

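Run:
```python
from geo import *
P,R=tubepose(0,.026,1); robot.move_linear(P,velocity=.03)
ims=[]
for t in(8,14,19,24,29,33):
    th=np.radians(t); P,R=tubepose(th,max(hp(th,.05),.019*np.cos(th)+.004),1)
    robot.move_linear(P,velocity=.03 if t<=14 else .012,frame=R)
    s=robot.get_state(); print(t,round(s["time"],2),s["ee_pos"].round(4),s["force"].round(2),s["moment"].round(3))
    f=robot.grab_frame("side")[:,:,::-1]; ims.append(cv2.resize(f[200:320,240:370],None,fx=2,fy=2))
cv2.imwrite("pics/seq.png",np.vstack([np.hstack(ims[:3]),np.hstack(ims[3:])]))
grab("top","t2");grab("side","s2")
```

```text
8 6.28 [0.4871 0.11   0.0415] [-1.25  0.19 -2.18] [-0.161 -0.111 -0.011]
14 6.89 [0.4875 0.1081 0.0537] [ 0.03  0.53 -2.44] [-0.311 -0.132  0.035]
19 8.12 [0.4879 0.105  0.0658] [ 0.3  -0.48 -2.35] [-0.429 -0.122  0.005]
24 9.33 [0.4885 0.1015 0.0775] [-0.84  0.41 -1.83] [-0.544 -0.188  0.022]
29 10.52 [0.489  0.0972 0.0885] [-0.12 -0.65 -0.65] [-0.621 -0.15  -0.024]
33 11.48 [0.4896 0.0933 0.0968] [-0.44 -0.24 -1.54] [-0.696 -0.193  0.016]
```

View pics/seq.png

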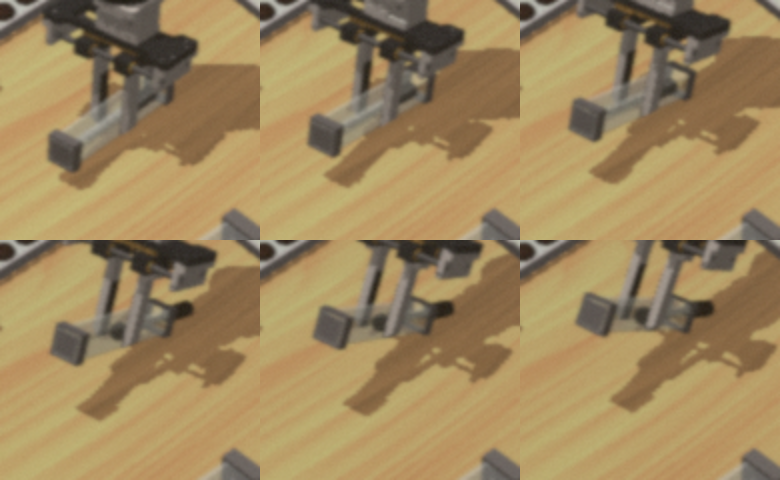

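View pics/t2.png

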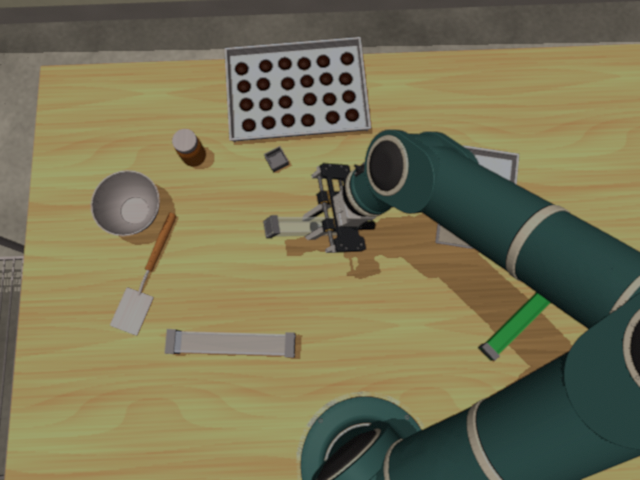

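It slid between 19° and 24° and is now stopped by the bench, with the black cap standing out of the mouth (last frame, around (705,308)). I'll tilt back keeping the same stand-out, then lay it down.

Run:
```python
from geo import *
for t,e in((26,.0005),(20,.001),(14,.003),(7,.006),(0,.012)):
    th=np.radians(t); P,R=tubepose(th,hp(th,.05)+e,1)
    robot.move_linear(P,velocity=.03,frame=R)
P,R=tubepose(0,.0192,1); r=robot.move_linear(P,velocity=.02,threshold=6)
s=robot.get_state(); print(r,s["time"],s["ee_pos"],s["force"])
robot.gripper_to(.06)
robot.move_linear(P+[0,0,.1],velocity=.15)
robot.move_ptp(P+[-.05,.12,.25],R)
a=grab("top","t3"); crop(a,240,380,190,270,5.5,"t3c")
b=grab("side","s3"); crop(b,240,360,200,300,6,"s3c")
print(robot.get_state()["time"])
```

```text
True 15.0583 [0.4871419  0.11129543 0.02401102] [-1.58179305 -0.72389733  6.75301864]
17.4167
```

View pics/t3c.png

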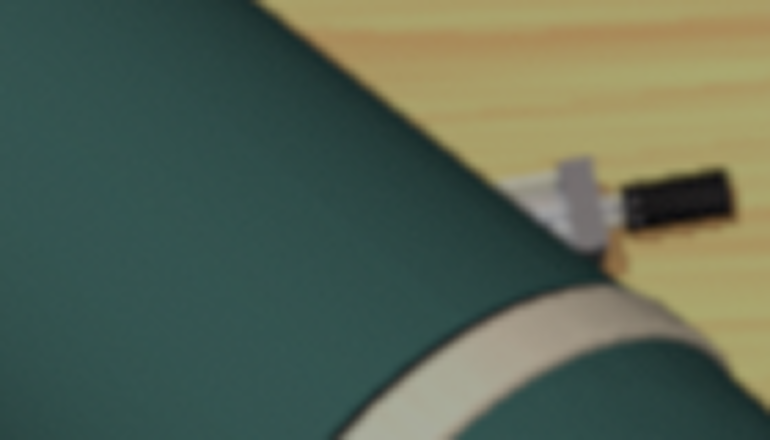

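View pics/s3c.png

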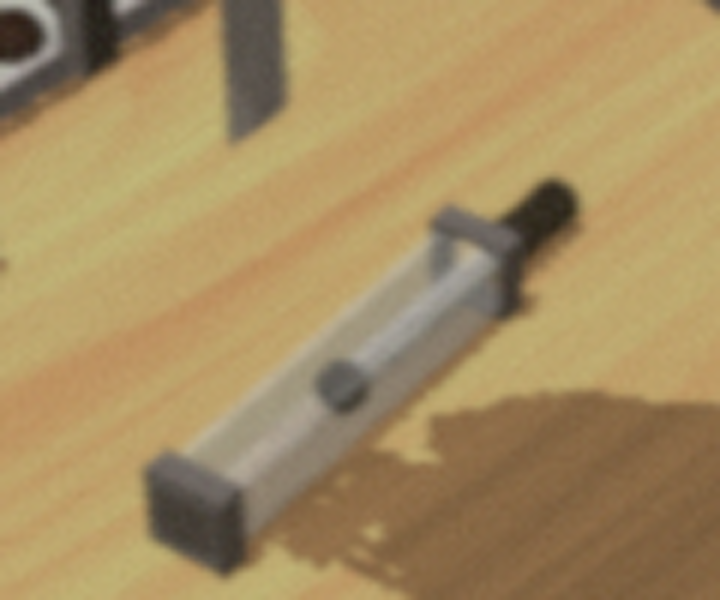

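Head face is at crop (730,195) and the cap's rear edge at (622,208); the tube lies flat with the foot still well inside it. I'll compute the cap's line, grip it and draw it out.

```bash
cat >> geo.py <<'E'
def p3(x,y): return (x/5.5+240-.4,y/5.5+190-.4)
E
python3 - <<'E'
from geo import *
h=ray("top",p3(730,196),.022); r=ray("top",p3(622,206),.022); m=ray("top",p3(576,205),.036)
v=(h-r)[:2]; print(h,r,"caplen",np.linalg.norm(v),"yaw",np.degrees(np.arctan2(v[1],v[0])))
tm=ray("top",p3(577,163),.038); bm=ray("top",p3(590,246),.038); print("band centre",(tm+bm)/2, "nominal",MID+.093*D[:2])
c=(h+r)[:2]/2; print("cap c",c, "along d",(c-MID)@D[:2],"lat",(c-MID)@N[:2], "head",(h[:2]-MID)@D[:2])
E
```

```text
[ 0.50418014 -0.04089484  0.022     ] [0.50166055 0.00326785 0.022     ] caplen 0.044234509878559015 yaw -86.73467639977416
band centre [0.49878813 0.01965328 0.038     ] nominal [0.50002346 0.0198164 ]
cap c [ 0.50292035 -0.0188135 ] along d 0.1316549167399183 lat -0.0025412838007088244 head 0.1536950975360239
```

```bash
python3 - <<'E'
from geo import *
ya=np.radians(-83.5); e=np.array([np.cos(ya),np.sin(ya),0]); y=np.cross(Zu,e); R=np.c_[np.cross(y,-Zu),y,-Zu]
G=np.r_[MID+.133*D[:2]-.0022*N[:2],.027]
robot.gripper_to(.05)
robot.move_ptp(G+[0,0,.1],R)
robot.move_linear(G,velocity=.1)
robot.gripper_to(0.0); robot.pause(.3)
s=robot.get_state(); print(s["time"],s["opening"],s["ee_pos"],s["force"])
grab("side","s4"); a=grab("top","t4")
E
python3 -c "
import cv2
b=cv2.imread('pics/s4.png'); cv2.imwrite('pics/s4c.png',cv2.resize(b[150:300,240:400],None,fx=4.5,fy=4,interpolation=cv2.INTER_CUBIC))"
```

```text
21.0 0.01983464251645546 [ 0.50346693 -0.02012292  0.02701494] [-0.79467212 -0.61836273  0.57371018]
```

View pics/s4c.png

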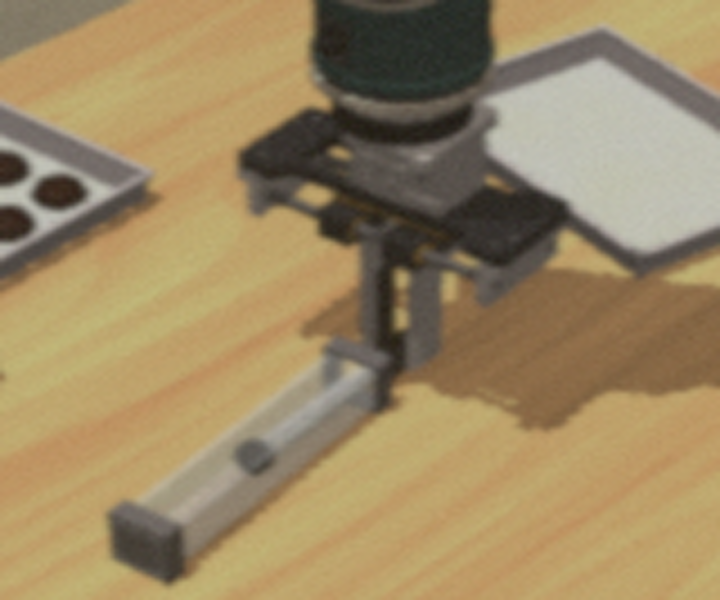

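Opening 19.8 mm means the cap is held, and the tube is still flat at its place. Drawing it out now.

Run:
```python
from geo import *
s=robot.get_state(); p=np.array(s["ee_pos"])
robot.move_linear(p+.124*D,velocity=.08)
p=np.array(robot.get_state()["ee_pos"]); robot.move_linear(p+[0,0,.08],velocity=.12)
s=robot.get_state(); print(s["time"],s["opening"],s["ee_pos"])
b=grab("side","s5"); crop(b,240,440,120,300,4,"s5c")
a=grab("top","t5"); crop(a,240,520,140,280,2.8,"t5c")
```

```text
23.6167 0.019773334346517006 [ 0.52044812 -0.14250482  0.10648907]
```

View pics/s5c.png

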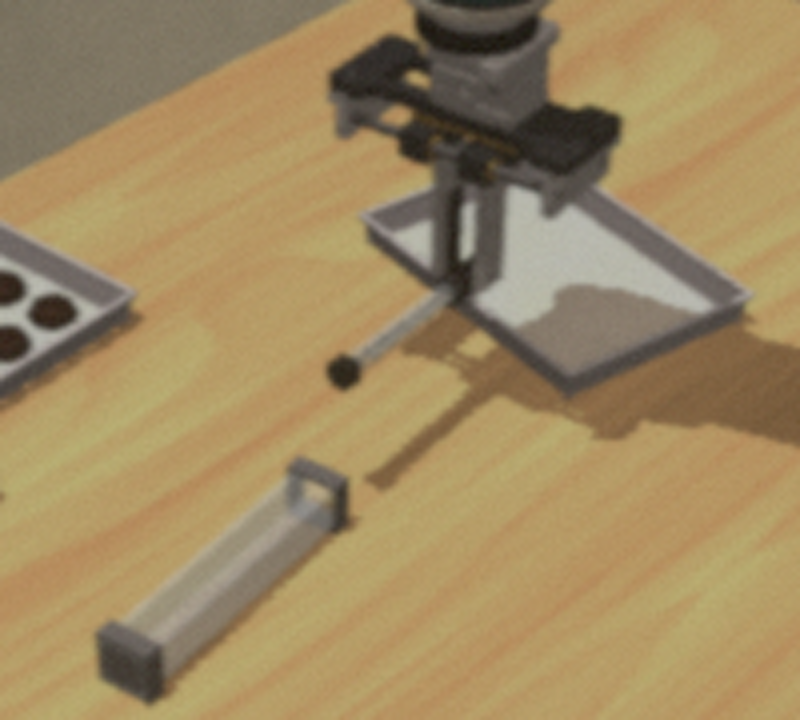

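View pics/t5c.png

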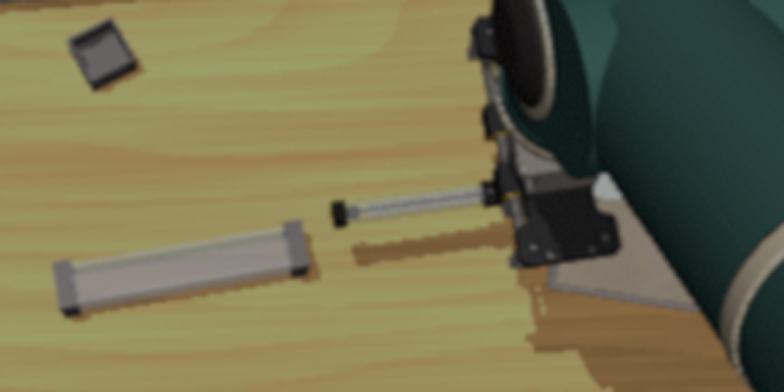

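The thermometer is out and held level-ish; the tube lies empty. The foot is at side (325.7,213) and top (359.3,216.4). I'll triangulate it to check droop and the grip offset.

Run:
```python
from geo import *
K1,R1,t1=cam("side");K2,R2,t2=cam("top")
X=cv2.triangulatePoints(K1@np.c_[R1,t1],K2@np.c_[R2,t2],np.array([[325.4],[212.7]]),np.array([[359.1],[216.2]])).ravel();X=X[:3]/X[3]
s=robot.get_state(); T=np.array(s["tool_rot"]); print(X, "foot in tool",T.T@(X-s["ee_pos"]))
py=np.radians(-11.54); hd=np.array([np.cos(py),np.sin(py),0]); y=np.cross(Zu,hd); R=np.c_[np.cross(y,-Zu),y,-Zu]
j=robot.ik(np.r_[.559,-.282,.1]+.055*hd,R);print(s["qpos"],j); print(R,T)
```

```text
[ 0.50351545 -0.00784727  0.09736725] foot in tool [ 0.13548022 -0.00151597  0.00896525]
[ 0.81834833  0.53189573 -0.77064889  1.90724593  0.47027584  0.89289437
 -0.0739886 ] [ 1.00895274  0.85876669 -0.96605528  1.53905846  0.75134758  1.14893098
  1.25569082]
[[-0.97978528  0.200052   -0.        ]
 [ 0.200052    0.97978528 -0.        ]
 [ 0.         -0.         -1.        ]] [[-1.13275631e-01  9.93562881e-01 -1.19699419e-03]
 [ 9.93563384e-01  1.13276323e-01  5.26613450e-04]
 [ 6.58814677e-04 -1.12963712e-03 -9.99999145e-01]]
```

Run:
```python
from geo import *
py=np.radians(-11.54); hd=np.array([np.cos(py),np.sin(py),0]); y=np.cross(Zu,hd); R=np.c_[np.cross(y,-Zu),y,-Zu]
Q=np.r_[.5575,-.282,0]+.0555*hd
robot.move_ptp(Q+[0,0,.13],R); robot.pause(.2)
robot.move_linear(Q+[0,0,.045],velocity=.08)
s=robot.get_state(); print(s["time"],s["opening"],s["ee_pos"],s["force"])
b=grab("side","s6"); crop(b,300,450,130,240,5,"s6c")
r=robot.move_linear(Q+[0,0,.0235],velocity=.02,threshold=4)
s=robot.get_state(); print(r,s["time"],s["opening"],s["ee_pos"],s["force"])
b=grab("side","s7"); crop(b,300,450,130,240,5,"s7c")
```

```text
26.4 0.019692059191393968 [ 0.61218303 -0.29316731  0.04554576] [ 0.29305622 -0.40106857 -0.38123517]
True 27.3167 0.019702186460512146 [ 0.61180222 -0.29302304  0.02604311] [-0.01139838 -0.0471985   4.44370379]
```

View pics/s7c.png

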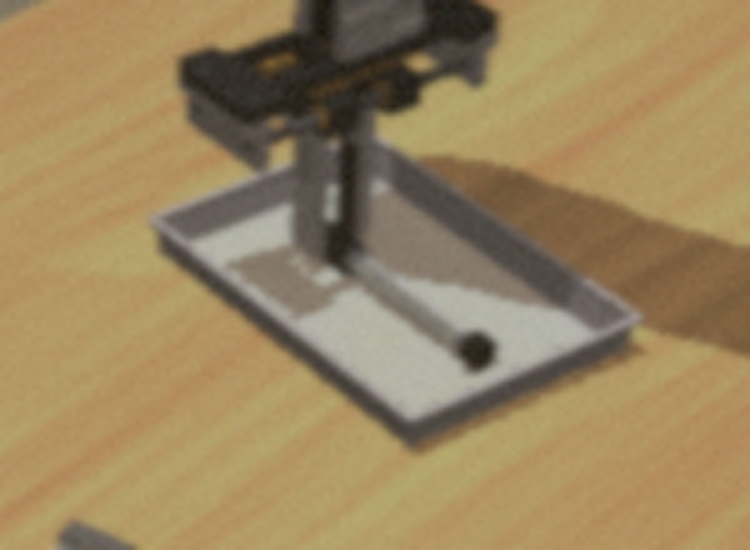

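It's inside the pan and touching the bottom. I'll release it and look.

Run:
```python
from geo import *
p=np.array(robot.get_state()["ee_pos"])
robot.gripper_to(.05); robot.pause(.2)
robot.move_linear(p+[0,0,.12],velocity=.12)
robot.goto_joints([1.127, 0.417, -0.01, 1.614, 0.005, 1.111, -0.053])
a=grab("top","t8"); b=grab("side","s8"); crop(b,240,440,130,300,4,"s8c")
s=robot.get_state(); print(s["time"],s["ee_pos"],s["force"])
```

```text
31.1917 [ 0.24528812 -0.57438564  0.22397231] [ 0.24358058  0.2091927  -0.21926558]
```

View pics/t8.png

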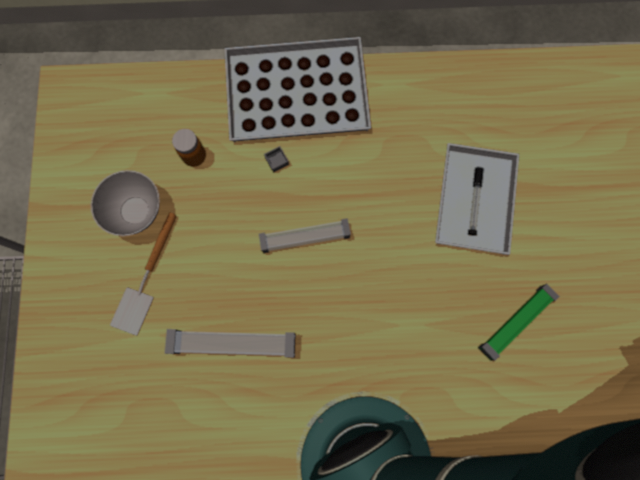

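View pics/s8c.png

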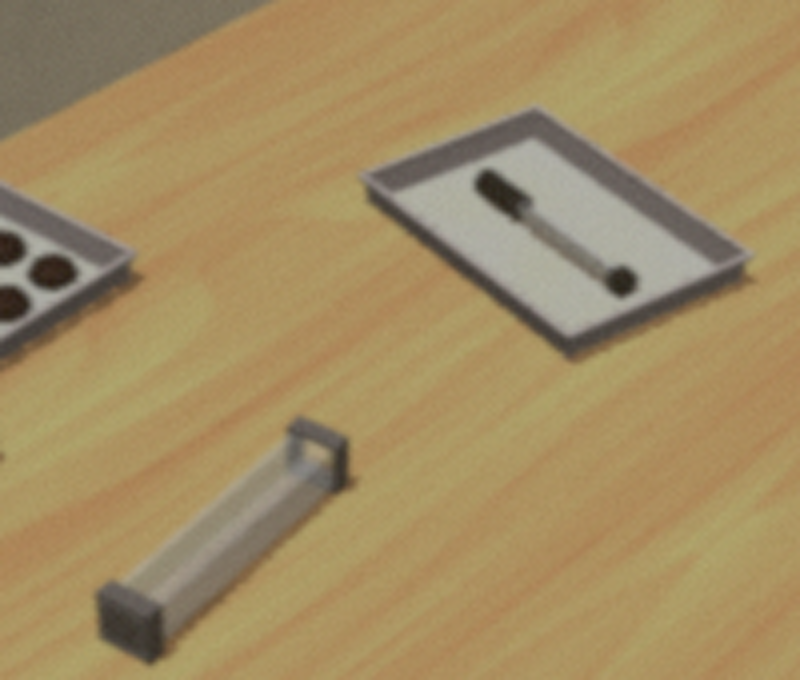

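The thermometer lies flat in the middle of the pan, from head (478,170) to foot (472,233) in the top view. The empty tube is flat at (305,236), and nothing else has moved.

```bash
python3 -c "
from rig import robot
robot.sign_off(); print(robot.get_state()['time'])"
```

```text
the job is handed in; nothing more can be done
the job is handed in; nothing more can be done
```

The thermometer is out of its tube and lying flat in the middle of the empty paper-lined pan. I handed the job in at about 31 s of the 51 s allowed; no verdict is reported.

- **Tipping:** I picked up the smaller clear tube and tipped it mouth-down to 33°. The thermometer slid between 19° and 24°, and the bench stopped it with about 54 mm of the cap end standing out.
- **Drawing out:** I laid the tube flat, let go, and gripped the cap (finger opening 19.8 mm) with the foot about 106 mm inside. I then drew it out and lowered it until it touched the pan bottom.
- **Last checks:** The final pictures from both cameras show the thermometer wholly inside the pan and the empty tube flat where it started. The cap, bowl, jar and spatula look unmoved, and the arm is back at its start pose, touching nothing.
- **Small disagreements:**
  - The downward move stopped on contact about 2.5 mm above the planned height, so the cap may have dropped a millimetre or two on release.
  - The cap's direction read about 5° off the tube's axis in the top view. I put that down to play in the bore and pixel error.

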